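# Load the finishing tray from the bin rail in the same order

## Robot

A 6-joint arm with a two-finger parallel gripper is mounted at the origin on the work surface. World frame = base frame: x ahead of the robot, y to its left, z up, the work surface at z = 0. Lengths are in m, angles in rad, forces in N, time in s.
With the tool pointing down it reaches from about 0.35 to 0.925 m from the base axis. Payload 6.4 kg.
Tool frame: the origin (TCP) lies at the very end of the fingers, on their centre line; the grasp point (between the pads) lies tcp_to_grasp behind it (tcp_to_grasp is the distance from the TCP to the grasp point, in m); z points along the fingers, y is the line along which they close (so a half turn about z gives the same grasp; the last joint's range is limited). The gripper opens to 85 mm and grips with 20 to 120 N. Pads are 22 mm wide; open, the fingers measure 114 mm over their backs; the gripper's body (76 mm by 85 mm) begins 54 mm behind the grasp point. The pads swing forward as they close: fully open they stand 13 mm farther back than shut.
Start: joints at [1.054, 0.245, 1.558, -0, 1.339, -0.174], TCP at [0.218, 0.612, 0.231] pointing down, gripper open.
Joint ranges: [-3.13, 3.13], [-1.02, 2.26], [0.13, 2.54], [-0.95, 4.09], [0.21, 2.88], [-2.74, 2.74]. Speed limits (rad/s): [2.57, 2.57, 3.14, 3.14, 3.14, 3.14].

## Interface

Orientations are given as [roll, pitch, yaw] about the fixed x, y, z axes, in that order (R = Rz(yaw) Ry(pitch) Rx(roll)).
In Python, from cell import * gives the robot as it stands.
- The arm moves only by the tool play_rows, never from a script. Its argument "commands" is a list of rows, each an object with "fingers": the opening, from 0 (shut) to 1 (fully open); "delta_pos": the shift along the tool's x, y, z in mm, a list of three; "twist": the turn about the tool's z in rad. In form: [{"fingers": fingers, "delta_pos": [tx, ty, tz], "twist": twist}, ...]. A call has 1 to 20 rows; each row is the pose to reach, as a shift and turn from the pose commanded when the call began, along the tool's axes at that moment; what a row does not reach only later rows make up. A row lasts 1/10 s, in which the tool goes at most 50 mm and 8.59 degrees, less where a joint would pass 70% of its speed; a pose out of reach is approached as far as the arm can. A call with a gripper value outside its range is refused whole. The fingers move at their own pace and stop on an object; "newtons" is the grip in N (left out, the last holds). Time passes only in rows, so rows that repeat a pose let the fingers close. It gives the time, the measured TCP pose, the force, the opening and the grip force at its end, in the units of the state.
- state(): the state, without advancing time (a new reading comes with each control period).
- get_image(name): name is "scene" or "top" or "wrist"; returns the picture (384x512x3 uint8, red, green, blue); there is no depth.
- calibration(name): a dict with "camera_matrix" (3x3 intrinsics, pixels), "extrinsics" (4x4, takes a point from camera to world coordinates). Camera axes: x right, y up, looking along -z (the intrinsics and any distortion apply to the point x, -y, -z); pixel columns grow to the right and rows downward; lengths in m; the calibration is good to about 2 mm. A picture is of the moment at which its call begins: read the wrist's pose just before it. calibration takes no time and is no camera call; for the wrist camera it gives the pose at the moment of the call.
- job_done(): hands the job in; it is judged then, once.
Trained networks look in the newest picture that a camera, given by its name, has taken for a name from the list of things; names that differ only in an ending like _2 or _b are one class to them, and where a whole thing is asked for, a point or a joint stands for the part that bears it (a point fixed in the world has none). Each returns a list of dicts, best first, with "confidence" (0 to 1); they miss things now and then, are a little off and sometimes report something else, mostly with a low value. They report only what shows in the picture. A call takes as long as a camera call.
- find_in(camera, label): "location" ([x, y, z] in m, in world coordinates, good to about 4 mm: the middle of the surface that is visible of it).
- outline_of(camera, label): "pixels" (384x512 bool, what is visible of it).
The state is a dict: "clock": time; "qpos": joint angles; "dq": joint speeds; "effort": joint torques, N m; "ee_pos": TCP position; "tcp_rot": TCP orientation; "wrist_force": force on the tool from outside, world axes, zero at the start; "ft_torque": the same for the moment, N m; "grip_width": finger opening in m; "grip_force": force on a finger pad.
Only numpy, scipy, OpenCV 4.12 (cv2) and the standard library are available. Lean on these libraries where they do the work, as an engineer would, in place of code of your own. Each camera call takes 0.05 s, during which the arm holds its last target. There are 200 camera calls.

## Task

The four closed containers on the rail stand in the order in which the painter will use them. Move them from their bins into the four compartments of the wooden tray, one in each, so that they stand in the same order from left to right as they do now on the rail. Keep each one upright all the way and set it down gently on the floor of its compartment.

Things in the scene. Friction and masses are not known exactly. Their poses are not given: they have to be found in the camera images.
- oil_tin: rectangular metal oil tin, full and closed, standing upright: 40 mm along its x (the width to grip), 56 mm along its y, flat metal sides up to 86 mm, flat top at 88 mm, on it a black screw cap of 24 mm diameter off to its +y side, 100 mm high in all; about 0.3 kg. Origin: centre of its underside, z up
- stain_tin: round steel paint tin with a pressed-in lid and raised rim, 58 mm diameter (a 59 mm bead at foot and rim), straight sides, 98 mm high; about 0.4 kg. Origin: centre of its underside, z up
- spirit_bottle: round dark bottle with a narrow neck: body 50 mm diameter and straight up to 80 mm, sloping shoulder up to 93 mm, then a screw cap of 27 mm diameter up to 112 mm; about 0.22 kg. Origin: centre of its underside, z up
- wax_jar: round amber glass jar with a wide black screw lid: body 48 mm diameter and straight up to 76 mm, lid 47 mm diameter from 80 to 96 mm; about 0.26 kg. Origin: centre of its underside, z up
- bin_oil: grey plastic open-topped bin hooked on the rail, the one in which the oil tin stands at the start; 74 mm along x, 72 mm along y (inside 68 x 66), walls 3 mm thick and 40 mm high; fixed. Origin: centre of its underside, 3 mm above the bench; its inner floor is 3 mm above the origin (6 mm above the bench); axes parallel to the rail's. Its top edge is 43 mm above the bench.
- bin_stain: grey plastic open-topped bin hooked on the rail, the one in which the stain tin stands at the start; 74 mm along x, 74 mm along y (inside 68 x 68), walls 3 mm thick and 40 mm high; fixed. Origin: centre of its underside, 3 mm above the bench; its inner floor is 3 mm above the origin (6 mm above the bench); axes parallel to the rail's. Its top edge is 43 mm above the bench.
- bin_spirit: grey plastic open-topped bin hooked on the rail, the one in which the spirit bottle stands at the start; 74 mm along x, 66 mm along y (inside 68 x 60), walls 3 mm thick and 40 mm high; fixed. Origin: centre of its underside, 3 mm above the bench; its inner floor is 3 mm above the origin (6 mm above the bench); axes parallel to the rail's. Its top edge is 43 mm above the bench.
- bin_wax: grey plastic open-topped bin hooked on the rail, the one in which the wax jar stands at the start; 74 mm along x, 64 mm along y (inside 68 x 58), walls 3 mm thick and 40 mm high; fixed. Origin: centre of its underside, 3 mm above the bench; its inner floor is 3 mm above the origin (6 mm above the bench); axes parallel to the rail's. Its top edge is 43 mm above the bench.
- rail: brown slotted steel angle screwed down, 352 mm along its y, 86 deep: 3 mm flat flange under the bins, 40 mm high upright flange at x = +40 to +43. Bins sit in a row at x = 0, y = +126, +42, -42, -126 mm, left to right seen from the robot; which is where varies. Origin: bench level, row centre; x within 8 degrees of straight away from the robot, y to its left. Rail or tray may be nearer
- tray: low wooden tray, fixed, four equal empty compartments in a row: 90 mm along its x, 342 along its y, 45 high, walls 6 mm. Compartments 78 x 78 mm inside, centred at x = 0, y = +126, +42, -42, -126 mm, left to right seen from the robot; floor 6 mm above the origin. Origin: centre of underside, bench level; x within 8 degrees of straight away from the robot, y to its left

How it is judged:
By the outcome, as a careful person would: the job done as asked, in the order asked, and still so for the second after the job is handed in, with the robot touching nothing.
It also fails if it takes over 112 s, if anything falls off the work surface, if the arm or the gripper's body presses on something with over 40 N, if the wrist force passes 120 N, or if a joint passes its speed limit or range.

## Working session

There is one attempt and no reset: what is moved stays moved. The work goes in short steps, Python scripts to look and compute and a tool call to move; the robot and the scene stay as the last step left them, time stands still between calls to the robot, and variables do not carry over. Pictures are saved under pics/ and viewed, at most 14 in all, crops included, and the job is handed in when it is done.

Besides the shell and the picture viewer there is one more tool, called after ">>>" as name(argument=value, ...) on one line, values as JSON. play_rows: Moves the arm, as the interface text tells. Its arguments: {"type":"object","properties":{"commands":{"type":"array"},"newtons":{"type":"number"}},"required":["commands"]}

```bash
mkdir -p pics; ls
python3 - <<'E'
from cell import *
import cv2,numpy as np
s=state();print(s)
try: print(tcp_to_grasp)
except Exception as e: print(e)
ims=[]
for c in ['scene','top']:
    im=get_image(c);ims.append(im)
    k=calibration(c);print(c,np.round(k['camera_matrix'],1).tolist(),np.round(k['extrinsics'],3).tolist(),[x for x in k])
    cv2.imwrite(f'pics/{c}0.png',im[:,:,::-1])
    for l in ['oil_tin','stain_tin','spirit_bottle','wax_jar','rail','tray']+['bin_oil','bin_stain','bin_spirit','bin_wax']:
        print(c,l,[(np.round(d['location'],3).tolist(),round(d['confidence'],2)) for d in find_in(c,l)][:3])
E
```

```text
pics
{'clock': 0.0, 'qpos': array([ 1.05390449e+00,  2.45823620e-01,  1.55906076e+00, -1.52376133e-05,
        1.33871122e+00, -1.74093160e-01]), 'dq': array([ 4.83436490e-04, -1.81485215e-03, -4.88920312e-04,  2.34681546e-04,
        6.92560435e-05,  2.10325174e-03]), 'effort': array([ 1.24047310e-03, -4.29530561e+01, -3.26118243e+01, -1.21169755e-04,
        5.46928917e-03, -3.47572787e-06]), 'ee_pos': array([0.21818262, 0.61166998, 0.2301491 ]), 'tcp_rot': array([-3.13961741e+00, -3.32343785e-04,  2.79879716e+00]), 'wrist_force': array([-0.6348968 ,  0.14475024, -0.99400352]), 'ft_torque': array([ 0.02551531, -0.05891686,  0.03655381]), 'grip_force': 0.0, 'grip_width': 0.08565179512144754}
0.0187
scene [[368.5, 0.0, 254.7], [0.0, 368.5, 193.6], [0.0, 0.0, 1.0]] [[0.878, -0.411, 0.246, 0.726], [0.479, 0.755, -0.448, -0.293], [-0.002, 0.511, 0.86, 0.611], [0.0, 0.0, 0.0, 1.0]] ['camera_matrix', 'extrinsics']
scene oil_tin [([0.474, 0.052, 0.087], 0.79)]
scene stain_tin [([0.476, -0.117, 0.098], 0.79)]
scene spirit_bottle [([0.478, -0.033, 0.087], 0.92)]
scene wax_jar [([0.475, 0.127
[... 316 characters left out ...]
34], 0.81)]
top [[376.5, 0.0, 264.2], [0.0, 376.5, 190.3], [0.0, 0.0, 1.0]] [[0.002, 0.997, -0.073, 0.496], [-0.999, 0.005, 0.047, 0.005], [0.048, 0.073, 0.996, 0.674], [0.0, 0.0, 0.0, 1.0]] ['camera_matrix', 'extrinsics']
top oil_tin [([0.47, 0.055, 0.095], 0.82)]
top stain_tin [([0.468, -0.106, 0.101], 0.62)]
top spirit_bottle [([0.472, -0.025, 0.094], 0.9)]
top wax_jar [([0.462, 0.132, 0.099], 0.84)]
top rail [([0.474, 0.016, 0.002], 0.79), ([0.468, -0.107, 0.099], 0.18)]
top tray [([0.657, -0.039, 0.008], 0.6)]
top bin_oil [([0.493, 0.055, 0.01], 0.7)]
top bin_stain [([0.49, -0.091, 0.037], 0.69)]
top bin_spirit [([0.471, -0.022, 0.095], 0.23)]
top bin_wax [([0.486, 0.128, 0.025], 0.75)]
```

View pics/scene0.png

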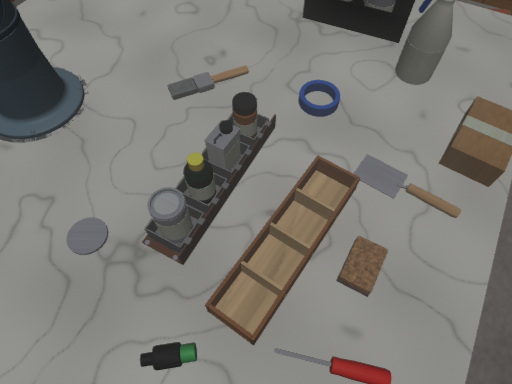

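View pics/top0.png

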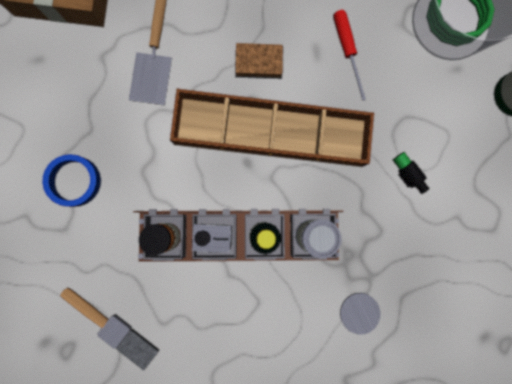

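The scene view shows the rail row at about (245,115), (224,147), (200,178) and (172,215), with the empty tray to its right. The top view shows, left to right, wax (157,239), oil (213,238), spirit (265,237) and stain (320,238), with tray corners near (177,90), (373,113), (368,164) and (171,144). The order to keep is wax, oil, spirit, stain. Next I'll fit poses from the outlines in both views.

```bash
cat > h.py <<'E'
from cell import *
import cv2,numpy as np
from scipy.optimize import minimize
def proj(cal,P):
    K,T=cal; p=(np.asarray(P)-T[:3,3])@T[:3,:3]; p=p*[1,-1,-1]; q=p@K.T; return q[:,:2]/q[:,2:]
def box(hx,hy,z0,z1): return np.array([[a,b,z] for a in(-hx,hx) for b in(-hy,hy) for z in(z0,z1)])
def cyl(*rz):
    t=np.linspace(0,2*np.pi,40); return np.concatenate([np.c_[r*np.cos(t),r*np.sin(t),0*t+z] for r,z in rz])
def place(P,x,y,z,w):
    c,s=np.cos(w),np.sin(w); return P@np.array([[c,s,0],[-s,c,0],[0,0,1]])+[x,y,z]
def hulls(parts,v): # list of convex parts
    return [place(P,*v) for P in parts]
def sil(cal,parts,v):
    m=np.zeros((384*4,512*4),np.uint8)
    for P in hulls(parts,v):
        h=cv2.convexHull(proj(cal,P).astype(np.float32))
        cv2.fillConvexPoly(m,np.round((h*4+2)*16).astype(np.int32),255,shift=4)
    return cv2.resize(m,(512,384),interpolation=cv2.INTER_AREA)/255.
SH={'oil_tin':[box(.02,.028,0,.088),cyl((.012,.088),(.012,.1))+[0,.014,0]],
'stain_tin':[cyl((.029,0),(.029,.098))],
'spirit_bottle':[cyl((.025,0),(.025,.08),(.0135,.093)),cyl((.0135,.093),(.0135,.112))],
'wax_jar':[cyl((.024,0),(.024,.076),(.0235,.096))],
'tray':[box(.045,.171,0,.045)]}
def cal(c):
    k=calibration(c); return np.array(k['camera_matrix']),np.array(k['extrinsics'])
def fit(label,cams,x0,free,top_only=0):
    data=[]
    for c in cams:
        get_image(c); o=outline_of(c,label)
        if o: data.append((cal(c),o[0]['pixels'].astype(float)))
    x0=np.array(x0,float); free=list(free)
    def cost(d):
        v=x0.copy(); v[free]+=d*sc
        e=0
        for C,m in data:
            s=sil(C,SH[label],v)
            if top_only: # pixels occluded by the bin are not counted
                b=sil(C,[np.concatenate([place(P,0,0,0,0)[P[:,2]>=0]*[1,1,0]+[0,0,h] for P in SH[label][:1] for h in (0,.046)])],[v[0],v[1],0,v[3]])
                vis=1-np.clip(b,0,1)*(1-0); s=s*vis; m=m*vis
            e+=np.abs(s-m).sum()/m.sum()
        return e/len(data)
    sc=np.array([[.01,.01,.01,.1][i] for i in free])
    r=minimize(cost,np.zeros(len(free)),method='Nelder-Mead',options=dict(xatol=.01,fatol=1e-4,initial_simplex=np.vstack([np.zeros(len(free)),np.eye(len(free))])))
    v=x0.copy(); v[free]+=r.x*sc
    return v,r.fun,len(data)
E
cat > m.py <<'E'
from h import *
print('tray',*fit('tray',['top','scene'],[.655,-.04,0,-.1],[0,1,2,3]))
for l,x,y in [('wax_jar',.47,.127),('oil_tin',.47,.05),('spirit_bottle',.47,-.03),('stain_tin',.47,-.115)]:
    for cams in (['top'],['scene'],['top','scene']):
        two=len(cams)==2
        v,f,n=fit(l,cams,[x,y,.006,0],([0,1,2] if two else [0,1])+([3] if l=='oil_tin' else []),1)
        print(l,cams,np.round(v,4),round(f,3))
E
python3 m.py
```

```text
tray [ 0.65274441 -0.04002944 -0.0010018  -0.10671905] 0.015586303874996028 2
wax_jar ['top'] [0.4641 0.1419 0.006  0.    ] 0.068
wax_jar ['scene'] [0.4648 0.1404 0.006  0.    ] 0.029
wax_jar ['top', 'scene'] [0.4641 0.1417 0.0059 0.    ] 0.07
oil_tin ['top'] [ 0.4649  0.0594  0.006  -0.0387] 0.168
oil_tin ['scene'] [ 0.4649  0.0591  0.006  -0.0161] 0.055
oil_tin ['top', 'scene'] [ 0.4652  0.0584  0.0059 -0.0432] 0.114
spirit_bottle ['top'] [ 0.4659 -0.0234  0.006   0.    ] 0.202
spirit_bottle ['scene'] [ 0.4658 -0.0254  0.006   0.    ] 0.048
spirit_bottle ['top', 'scene'] [ 0.4697 -0.0289  0.0113  0.    ] 0.059
stain_tin ['top'] [ 0.4643 -0.1102  0.006   0.    ] 0.119
stain_tin ['scene'] [ 0.4641 -0.1103  0.006   0.    ] 0.068
stain_tin ['top', 'scene'] [ 0.4648 -0.1097  0.0057  0.    ] 0.062
```

>>> play_rows(commands=[{"fingers": 1, "delta_pos": [-390, -360, 0], "twist": 1.228}, {"fingers": 1, "delta_pos": [-390, -360, 0], "twist": 1.228}, {"fingers": 1, "delta_pos": [-390, -360, 0], "twist": 1.228}, {"fingers": 1, "delta_pos": [-390, -360, 0], "twist": 1.228}, {"fingers": 1, "delta_pos": [-390, -360, 0], "twist": 1.228}, {"fingers": 1, "delta_pos": [-390, -360, 0], "twist": 1.228}, {"fingers": 1, "delta_pos": [-390, -360, 0], "twist": 1.228}, {"fingers": 1, "delta_pos": [-390, -360, 0], "twist": 1.228}, {"fingers": 1, "delta_pos": [-390, -360, 0], "twist": 1.228}, {"fingers": 1, "delta_pos": [-390, -360, 0], "twist": 1.228}, {"fingers": 1, "delta_pos": [-390, -360, 0], "twist": 1.228}, {"fingers": 1, "delta_pos": [-390, -360, 0], "twist": 1.228}, {"fingers": 1, "delta_pos": [-390, -360, 0], "twist": 1.228}, {"fingers": 1, "delta_pos": [-390, -360, 0], "twist": 1.228}, {"fingers": 1, "delta_pos": [-390, -360, 0], "twist": 1.228}, {"fingers": 1, "delta_pos": [-390, -360, 0], "twist": 1.228}, {"fingers": 1, "delta_pos": [-390, -360, 0], "twist": 1.228}, {"fingers": 1, "delta_pos": [-390, -360, 0], "twist": 1.228}], newtons=40)

```text
clock: 4.7
ee_pos: [0.4646, 0.1424, 0.2313]
tcp_rot: [3.142, -0.0, 1.572]
wrist_force: [-0.4, 1.0, -0.6]
grip_width: 0.0859
grip_force: 0.0
```

>>> play_rows(commands=[{"fingers": 1, "delta_pos": [-1, 0, 30], "twist": 0}, {"fingers": 1, "delta_pos": [-1, 0, 60], "twist": 0}, {"fingers": 1, "delta_pos": [-1, 0, 90], "twist": 0}, {"fingers": 1, "delta_pos": [-1, 0, 110], "twist": 0}, {"fingers": 1, "delta_pos": [-1, 0, 130], "twist": 0}, {"fingers": 1, "delta_pos": [-1, 0, 145], "twist": 0}, {"fingers": 1, "delta_pos": [-1, 0, 160], "twist": 0}, {"fingers": 1, "delta_pos": [-1, 0, 175], "twist": 0}, {"fingers": 1, "delta_pos": [-1, 0, 183], "twist": 0}, {"fingers": 1, "delta_pos": [-1, 0, 183], "twist": 0}, {"fingers": 1, "delta_pos": [-1, 0, 183], "twist": 0}])

```text
clock: 5.8
ee_pos: [0.4651, 0.1411, 0.0487]
tcp_rot: [3.141, -0.0, 1.571]
wrist_force: [-0.4, 0.2, -0.2]
grip_width: 0.0851
grip_force: 0.0
```

Run:
```python
from h import *
a=get_image('scene')[60:260,100:380]; b=get_image('wrist')
a=cv2.resize(a,(537,384),interpolation=cv2.INTER_CUBIC)
cv2.imwrite('pics/g1.png',cv2.resize(np.hstack([a,b]),(800,293))[:,:,::-1]); s=state(); print(s['ee_pos'],s['wrist_force'])
```

```text
[0.46556461 0.14113735 0.04921052] [-0.04212754 -1.12370308 -0.04184267]
```

View pics/g1.png

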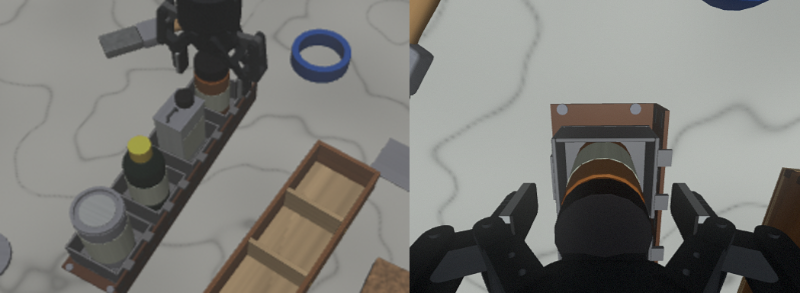

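The gripper straddles the wax jar: in the right half the pads are at about x=535 and x=680, with the jar centred near x=603. Closing now.

>>> play_rows(commands=[{"fingers": 0, "delta_pos": [0, 0, 0], "twist": 0}, {"fingers": 0, "delta_pos": [0, 0, 0], "twist": 0}, {"fingers": 0, "delta_pos": [0, 0, 0], "twist": 0}, {"fingers": 0, "delta_pos": [0, 0, 0], "twist": 0}, {"fingers": 0, "delta_pos": [0, 0, 0], "twist": 0}, {"fingers": 0, "delta_pos": [0, 0, 0], "twist": 0}, {"fingers": 0, "delta_pos": [0, 0, 0], "twist": 0}, {"fingers": 0, "delta_pos": [0, 0, 0], "twist": 0}, {"fingers": 0, "delta_pos": [0, 0, 0], "twist": 0}, {"fingers": 0, "delta_pos": [0, 0, 0], "twist": 0}], newtons=40)

```text
clock: 6.9
ee_pos: [0.4652, 0.1411, 0.0489]
tcp_rot: [3.141, -0.0, 1.571]
wrist_force: [-1.0, 1.0, 6.2]
grip_width: 0.0468
grip_force: 41.5
```

>>> play_rows(commands=[{"fingers": 0, "delta_pos": [0, 0, -5], "twist": 0}, {"fingers": 0, "delta_pos": [0, 0, -15], "twist": 0}, {"fingers": 0, "delta_pos": [0, 0, -30], "twist": 0}, {"fingers": 0, "delta_pos": [0, 0, -45], "twist": 0}, {"fingers": 0, "delta_pos": [0, 0, -60], "twist": 0}, {"fingers": 0, "delta_pos": [0, 0, -72], "twist": 0}, {"fingers": 0, "delta_pos": [0, 0, -80], "twist": 0}, {"fingers": 0, "delta_pos": [-3, 10, -80], "twist": 0}, {"fingers": 0, "delta_pos": [-8, 30, -80], "twist": 0}, {"fingers": 0, "delta_pos": [-15, 55, -80], "twist": 0}, {"fingers": 0, "delta_pos": [-22, 80, -80], "twist": 0}, {"fingers": 0, "delta_pos": [-29, 105, -80], "twist": 0}, {"fingers": 0, "delta_pos": [-36, 130, -80], "twist": 0}, {"fingers": 0, "delta_pos": [-43, 155, -80], "twist": 0}, {"fingers": 0, "delta_pos": [-50, 178, -80], "twist": 0}, {"fingers": 0, "delta_pos": [-54, 193, -80], "twist": 0}, {"fingers": 0, "delta_pos": [-56, 200, -80], "twist": 0}, {"fingers": 0, "delta_pos": [-56, 201, -80], "twist": 0}, {"fingers": 0, "delta_pos": [-56, 201, -80], "twist": 0}, {"fingers": 0, "delta_pos": [-56, 201, -80], "twist": 0}])

```text
clock: 8.9
ee_pos: [0.665, 0.0854, 0.1279]
tcp_rot: [-3.14, -0.0, 1.571]
wrist_force: [0.4, 0.6, -3.3]
grip_width: 0.0474
grip_force: 41.9
```

Run:
```python
from h import *
s=state();print(s['ee_pos'],s['wrist_force'],s['ft_torque'])
print('wax',*fit('wax_jar',['scene'],[.666,.085,.086,0],[0,1,2],0))
a=get_image('scene')[40:300,150:420]
cv2.imwrite('pics/g2.png',cv2.resize(a,(540,520))[:,:,::-1])
```

```text
[0.6649842  0.0853602  0.12786841] [ 0.37516369  0.6414128  -3.26399446] [ 0.03227343 -0.0328643   0.0452508 ]
wax [0.65635891 0.12499714 0.02884595 0.        ] 0.10092994082194769 1
```

View pics/g2.png

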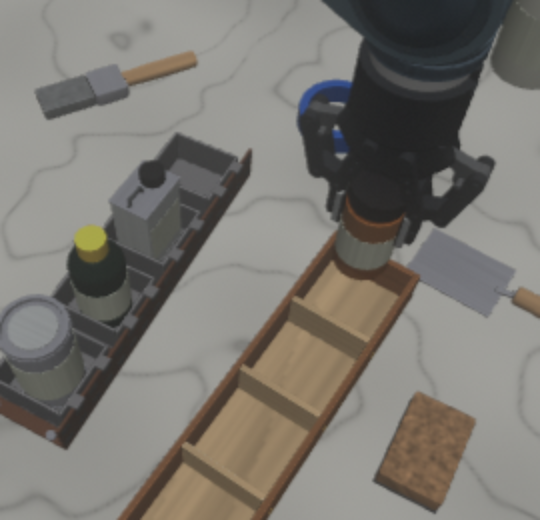

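The jar is held upright at about (370,240), above the tray's left end compartment, in line with the tray fit. Now lowering, slowly at the end.

>>> play_rows(commands=[{"fingers": 0, "delta_pos": [0, 1, 10], "twist": 0}, {"fingers": 0, "delta_pos": [0, 1, 25], "twist": 0}, {"fingers": 0, "delta_pos": [0, 1, 40], "twist": 0}, {"fingers": 0, "delta_pos": [0, 1, 52], "twist": 0}, {"fingers": 0, "delta_pos": [0, 1, 62], "twist": 0}, {"fingers": 0, "delta_pos": [0, 1, 68], "twist": 0}, {"fingers": 0, "delta_pos": [0, 1, 72], "twist": 0}, {"fingers": 0, "delta_pos": [0, 1, 74], "twist": 0}, {"fingers": 0, "delta_pos": [0, 1, 76], "twist": 0}, {"fingers": 0, "delta_pos": [0, 1, 77], "twist": 0}, {"fingers": 0, "delta_pos": [0, 1, 78], "twist": 0}, {"fingers": 0, "delta_pos": [0, 1, 78], "twist": 0}, {"fingers": 0, "delta_pos": [0, 1, 78], "twist": 0}])

```text
clock: 10.35
ee_pos: [0.6669, 0.085, 0.0505]
tcp_rot: [3.141, 0.0, 1.571]
wrist_force: [-0.0, -0.2, -3.3]
grip_width: 0.0469
grip_force: 41.9
```

>>> play_rows(commands=[{"fingers": 0, "delta_pos": [0, 0, 0.5], "twist": 0}, {"fingers": 0, "delta_pos": [0, 0, 1], "twist": 0}, {"fingers": 0, "delta_pos": [0, 0, 1.5], "twist": 0}, {"fingers": 0, "delta_pos": [0, 0, 2], "twist": 0}, {"fingers": 0, "delta_pos": [0, 0, 2], "twist": 0}, {"fingers": 0, "delta_pos": [0, 0, 2], "twist": 0}])

```text
clock: 10.95
ee_pos: [0.6668, 0.0851, 0.0489]
tcp_rot: [-3.141, 0.0, 1.571]
wrist_force: [-3.2, -0.1, 3.6]
grip_width: 0.047
grip_force: 42.2
```

Contact is confirmed (force rose from -3.3 to +3.6 N). Releasing, then going up.

>>> play_rows(commands=[{"fingers": 0.62, "delta_pos": [0, 0, 0], "twist": 0}, {"fingers": 0.65, "delta_pos": [0, 0, 0], "twist": 0}, {"fingers": 0.7, "delta_pos": [0, 0, 0], "twist": 0}, {"fingers": 0.8, "delta_pos": [0, 0, 0], "twist": 0}, {"fingers": 1, "delta_pos": [0, 0, 0], "twist": 0}, {"fingers": 1, "delta_pos": [0, 0, 0], "twist": 0}, {"fingers": 1, "delta_pos": [0, 0, 0], "twist": 0}, {"fingers": 1, "delta_pos": [0, 0, -10], "twist": 0}, {"fingers": 1, "delta_pos": [0, 0, -30], "twist": 0}, {"fingers": 1, "delta_pos": [0, 0, -60], "twist": 0}, {"fingers": 1, "delta_pos": [0, 0, -90], "twist": 0}, {"fingers": 1, "delta_pos": [0, 0, -110], "twist": 0}, {"fingers": 1, "delta_pos": [0, 0, -110], "twist": 0}])

```text
clock: 12.25
ee_pos: [0.6694, 0.085, 0.1635]
tcp_rot: [3.133, 0.0, 1.571]
wrist_force: [0.8, 0.3, 0.4]
grip_width: 0.0855
grip_force: 0.0
```

>>> play_rows(commands=[{"fingers": 1, "delta_pos": [-6, -50, 0], "twist": 0}, {"fingers": 1, "delta_pos": [-13, -100, 0], "twist": 0}, {"fingers": 1, "delta_pos": [-19, -150, 0], "twist": 0}, {"fingers": 1, "delta_pos": [-24, -185, 0], "twist": 0}, {"fingers": 1, "delta_pos": [-26, -202, 0], "twist": 0}, {"fingers": 1, "delta_pos": [-26, -202, 0], "twist": 0}, {"fingers": 1, "delta_pos": [-26, -202, 0], "twist": 0}, {"fingers": 1, "delta_pos": [-26, -202, 0], "twist": 0}, {"fingers": 1, "delta_pos": [-26, -202, 20], "twist": 0}, {"fingers": 1, "delta_pos": [-26, -202, 40], "twist": 0}, {"fingers": 1, "delta_pos": [-26, -202, 60], "twist": 0}, {"fingers": 1, "delta_pos": [-26, -202, 80], "twist": 0}, {"fingers": 1, "delta_pos": [-26, -202, 100], "twist": 0}, {"fingers": 1, "delta_pos": [-26, -202, 110], "twist": 0}, {"fingers": 1, "delta_pos": [-26, -202, 110], "twist": 0}, {"fingers": 1, "delta_pos": [-26, -202, 110], "twist": 0}])

```text
clock: 13.85
ee_pos: [0.4656, 0.059, 0.0487]
tcp_rot: [3.141, 0.0, 1.571]
wrist_force: [0.7, 0.4, 1.0]
grip_width: 0.0855
grip_force: 0.0
```

>>> play_rows(commands=[{"fingers": 0, "delta_pos": [0, 0, 0], "twist": 0}, {"fingers": 0, "delta_pos": [0, 0, 0], "twist": 0}, {"fingers": 0, "delta_pos": [0, 0, 0], "twist": 0}, {"fingers": 0, "delta_pos": [0, 0, 0], "twist": 0}, {"fingers": 0, "delta_pos": [0, 0, 0], "twist": 0}, {"fingers": 0, "delta_pos": [0, 0, 0], "twist": 0}, {"fingers": 0, "delta_pos": [0, 0, 0], "twist": 0}, {"fingers": 0, "delta_pos": [0, 0, 0], "twist": 0}, {"fingers": 0, "delta_pos": [0, 0, 0], "twist": 0}, {"fingers": 0, "delta_pos": [0, 0, 0], "twist": 0}, {"fingers": 0, "delta_pos": [0, 0, 0], "twist": 0}])

```text
clock: 14.95
ee_pos: [0.4656, 0.059, 0.0491]
tcp_rot: [3.14, 0.0, 1.571]
wrist_force: [-0.1, -0.1, 6.5]
grip_width: 0.0397
grip_force: 41.3
```

>>> play_rows(commands=[{"fingers": 0, "delta_pos": [0, 0, -5], "twist": 0}, {"fingers": 0, "delta_pos": [0, 0, -15], "twist": 0}, {"fingers": 0, "delta_pos": [0, 0, -30], "twist": 0}, {"fingers": 0, "delta_pos": [0, 0, -45], "twist": 0}, {"fingers": 0, "delta_pos": [0, 0, -60], "twist": 0}, {"fingers": 0, "delta_pos": [0, 0, -72], "twist": 0}, {"fingers": 0, "delta_pos": [0, 0, -80], "twist": 0}, {"fingers": 0, "delta_pos": [-3, 10, -80], "twist": 0}, {"fingers": 0, "delta_pos": [-8, 30, -80], "twist": 0.02}, {"fingers": 0, "delta_pos": [-15, 55, -80], "twist": 0.04}, {"fingers": 0, "delta_pos": [-22, 80, -80], "twist": 0.06}, {"fingers": 0, "delta_pos": [-30, 105, -80], "twist": 0.08}, {"fingers": 0, "delta_pos": [-38, 130, -80], "twist": 0.1}, {"fingers": 0, "delta_pos": [-46, 155, -80], "twist": 0.107}, {"fingers": 0, "delta_pos": [-52, 175, -80], "twist": 0.107}, {"fingers": 0, "delta_pos": [-56, 188, -80], "twist": 0.107}, {"fingers": 0, "delta_pos": [-57, 192, -80], "twist": 0.107}, {"fingers": 0, "delta_pos": [-57, 192, -80], "twist": 0.107}, {"fingers": 0, "delta_pos": [-57, 192, -80], "twist": 0.107}, {"fingers": 0, "delta_pos": [-57, 192, -80], "twist": 0.107}])

```text
clock: 16.95
ee_pos: [0.6561, 0.0024, 0.1279]
tcp_rot: [-3.141, -0.0, 1.464]
wrist_force: [-0.0, 0.7, -3.4]
grip_width: 0.0402
grip_force: 40.7
```

>>> play_rows(commands=[{"fingers": 0, "delta_pos": [0, 0, 10], "twist": 0}, {"fingers": 0, "delta_pos": [0, 0, 25], "twist": 0}, {"fingers": 0, "delta_pos": [0, 0, 40], "twist": 0}, {"fingers": 0, "delta_pos": [0, 0, 52], "twist": 0}, {"fingers": 0, "delta_pos": [0, 0, 62], "twist": 0}, {"fingers": 0, "delta_pos": [0, 0, 68], "twist": 0}, {"fingers": 0, "delta_pos": [0, 0, 72], "twist": 0}, {"fingers": 0, "delta_pos": [0, 0, 74], "twist": 0}, {"fingers": 0, "delta_pos": [0, 0, 76], "twist": 0}, {"fingers": 0, "delta_pos": [0, 0, 77], "twist": 0}, {"fingers": 0, "delta_pos": [0, 0, 78], "twist": 0}, {"fingers": 0, "delta_pos": [0, 0, 78], "twist": 0}, {"fingers": 0, "delta_pos": [0, 0, 78.5], "twist": 0}, {"fingers": 0, "delta_pos": [0, 0, 79], "twist": 0}, {"fingers": 0, "delta_pos": [0, 0, 79.5], "twist": 0}, {"fingers": 0, "delta_pos": [0, 0, 80], "twist": 0}, {"fingers": 0, "delta_pos": [0, 0, 80], "twist": 0}, {"fingers": 0, "delta_pos": [0, 0, 80], "twist": 0}])

```text
clock: 18.75
ee_pos: [0.657, 0.002, 0.0491]
tcp_rot: [3.141, 0.0, 1.464]
wrist_force: [-3.2, -0.1, 5.2]
grip_width: 0.0399
grip_force: 41.2
```

>>> play_rows(commands=[{"fingers": 0.53, "delta_pos": [0, 0, 0], "twist": 0}, {"fingers": 0.57, "delta_pos": [0, 0, 0], "twist": 0}, {"fingers": 0.65, "delta_pos": [0, 0, 0], "twist": 0}, {"fingers": 0.8, "delta_pos": [0, 0, 0], "twist": 0}, {"fingers": 1, "delta_pos": [0, 0, 0], "twist": 0}, {"fingers": 1, "delta_pos": [0, 0, 0], "twist": 0}, {"fingers": 1, "delta_pos": [0, 0, 0], "twist": 0}, {"fingers": 1, "delta_pos": [0, 0, -10], "twist": 0}, {"fingers": 1, "delta_pos": [0, 0, -30], "twist": 0}, {"fingers": 1, "delta_pos": [0, 0, -60], "twist": 0}, {"fingers": 1, "delta_pos": [0, 0, -90], "twist": -0.05}, {"fingers": 1, "delta_pos": [0, 0, -110], "twist": -0.107}, {"fingers": 1, "delta_pos": [0, 0, -110], "twist": -0.107}, {"fingers": 1, "delta_pos": [0, 0, -110], "twist": -0.107}, {"fingers": 1, "delta_pos": [0, 0, -110], "twist": -0.107}])

```text
clock: 20.25
ee_pos: [0.6557, 0.0022, 0.1564]
tcp_rot: [-3.139, -0.001, 1.57]
wrist_force: [-1.2, -0.7, -0.7]
grip_width: 0.0851
grip_force: 0.0
```

Run:
```python
from h import *
s=state();print(s['ee_pos'],s['tcp_rot'])
a=get_image('scene')[40:340,120:420]
cv2.imwrite('pics/g3.png',cv2.resize(a,(600,600))[:,:,::-1])
for l,x,y,z in [('spirit_bottle',.466,-.0245,.006),('stain_tin',.4645,-.11,.006),('oil_tin',.657,.002,.006),('wax_jar',.666,.085,.006)]:
    print(l,*fit(l,['scene'],[x,y,z,0],[0,1],1))
```

```text
[0.65570734 0.00220834 0.15644482] [-3.13858876e+00 -5.07617294e-04  1.56998472e+00]
spirit_bottle [ 0.46465143 -0.02453148  0.006       0.        ] 0.057364262828375076 1
stain_tin [ 0.46472106 -0.10988165  0.006       0.        ] 0.04428130005387588 1
oil_tin [ 6.57629914e-01 -6.37714863e-05  6.00000000e-03  0.00000000e+00] 0.23606064310607228 1
wax_jar [0.66824386 0.05964363 0.006      0.        ] 0.26789649095725265 1
```

View pics/g3.png

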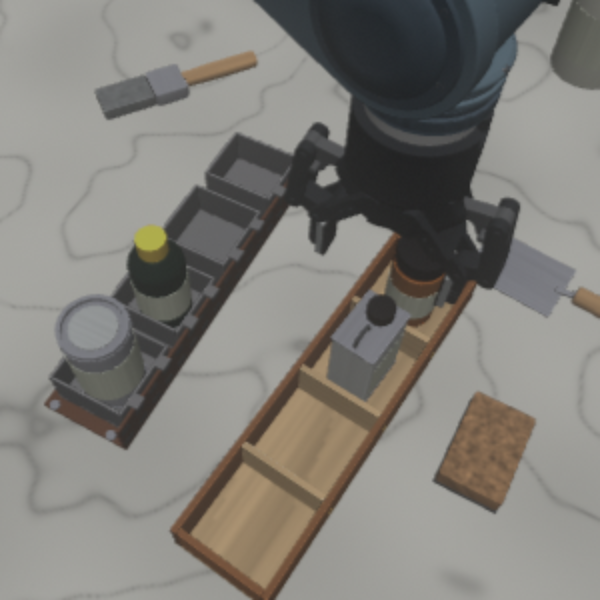

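The jar at (415,280) and the tin at (368,345) stand upright in the first two compartments. The bottle (160,270) and stain tin (98,345) are undisturbed. Next is the bottle.

>>> play_rows(commands=[{"fingers": 1, "delta_pos": [-6, -50, 0], "twist": 0}, {"fingers": 1, "delta_pos": [-13, -100, 0], "twist": 0}, {"fingers": 1, "delta_pos": [-19, -145, 0], "twist": 0}, {"fingers": 1, "delta_pos": [-24, -175, 0], "twist": 0}, {"fingers": 1, "delta_pos": [-26, -191, 0], "twist": 0}, {"fingers": 1, "delta_pos": [-26, -191, 0], "twist": 0}, {"fingers": 1, "delta_pos": [-26, -191, 0], "twist": 0}, {"fingers": 1, "delta_pos": [-26, -191, 0], "twist": 0}, {"fingers": 1, "delta_pos": [-26, -191, 20], "twist": 0}, {"fingers": 1, "delta_pos": [-26, -191, 40], "twist": 0}, {"fingers": 1, "delta_pos": [-26, -191, 60], "twist": 0}, {"fingers": 1, "delta_pos": [-26, -191, 80], "twist": 0}, {"fingers": 1, "delta_pos": [-26, -191, 95], "twist": 0}, {"fingers": 1, "delta_pos": [-26, -191, 106], "twist": 0}, {"fingers": 1, "delta_pos": [-26, -191, 106], "twist": 0}, {"fingers": 1, "delta_pos": [-26, -191, 106], "twist": 0}])

```text
clock: 22.3
ee_pos: [0.4664, -0.024, 0.0526]
tcp_rot: [3.141, 0.0, 1.571]
wrist_force: [0.0, -0.3, 0.0]
grip_width: 0.0856
grip_force: 0.0
```

>>> play_rows(commands=[{"fingers": 0, "delta_pos": [0, 0, 0], "twist": 0}, {"fingers": 0, "delta_pos": [0, 0, 0], "twist": 0}, {"fingers": 0, "delta_pos": [0, 0, 0], "twist": 0}, {"fingers": 0, "delta_pos": [0, 0, 0], "twist": 0}, {"fingers": 0, "delta_pos": [0, 0, 0], "twist": 0}, {"fingers": 0, "delta_pos": [0, 0, 0], "twist": 0}, {"fingers": 0, "delta_pos": [0, 0, 0], "twist": 0}, {"fingers": 0, "delta_pos": [0, 0, 0], "twist": 0}, {"fingers": 0, "delta_pos": [0, 0, 0], "twist": 0}, {"fingers": 0, "delta_pos": [0, 0, 0], "twist": 0}, {"fingers": 0, "delta_pos": [0, 0, 0], "twist": 0}])

```text
clock: 23.4
ee_pos: [0.4666, -0.0242, 0.0534]
tcp_rot: [3.14, 0.0, 1.571]
wrist_force: [-0.9, 0.2, 5.8]
grip_width: 0.0491
grip_force: 41.8
```

>>> play_rows(commands=[{"fingers": 0, "delta_pos": [0, 0, -5], "twist": 0}, {"fingers": 0, "delta_pos": [0, 0, -15], "twist": 0}, {"fingers": 0, "delta_pos": [0, 0, -30], "twist": 0}, {"fingers": 0, "delta_pos": [0, 0, -45], "twist": 0}, {"fingers": 0, "delta_pos": [0, 0, -60], "twist": 0}, {"fingers": 0, "delta_pos": [0, 0, -72], "twist": 0}, {"fingers": 0, "delta_pos": [0, 0, -80], "twist": 0}, {"fingers": 0, "delta_pos": [-3, 10, -80], "twist": 0}, {"fingers": 0, "delta_pos": [-8, 30, -80], "twist": 0}, {"fingers": 0, "delta_pos": [-15, 55, -80], "twist": 0}, {"fingers": 0, "delta_pos": [-22, 80, -80], "twist": 0}, {"fingers": 0, "delta_pos": [-30, 105, -80], "twist": 0}, {"fingers": 0, "delta_pos": [-38, 130, -80], "twist": 0}, {"fingers": 0, "delta_pos": [-47, 153, -80], "twist": 0}, {"fingers": 0, "delta_pos": [-54, 170, -80], "twist": 0}, {"fingers": 0, "delta_pos": [-57, 180, -80], "twist": 0}, {"fingers": 0, "delta_pos": [-58, 182, -80], "twist": 0}, {"fingers": 0, "delta_pos": [-58, 182, -80], "twist": 0}, {"fingers": 0, "delta_pos": [-58, 182, -80], "twist": 0}, {"fingers": 0, "delta_pos": [-58, 182, -80], "twist": 0}])

```text
clock: 25.4
ee_pos: [0.6472, -0.0816, 0.1322]
tcp_rot: [-3.141, -0.0, 1.571]
wrist_force: [0.4, -0.4, -2.0]
grip_width: 0.0491
grip_force: 41.9
```

>>> play_rows(commands=[{"fingers": 0, "delta_pos": [0, 0, 10], "twist": 0}, {"fingers": 0, "delta_pos": [0, 0, 25], "twist": 0}, {"fingers": 0, "delta_pos": [0, 0, 40], "twist": 0}, {"fingers": 0, "delta_pos": [0, 0, 52], "twist": 0}, {"fingers": 0, "delta_pos": [0, 0, 62], "twist": 0}, {"fingers": 0, "delta_pos": [0, 0, 68], "twist": 0}, {"fingers": 0, "delta_pos": [0, 0, 72], "twist": 0}, {"fingers": 0, "delta_pos": [0, 0, 74], "twist": 0}, {"fingers": 0, "delta_pos": [0, 0, 76], "twist": 0}, {"fingers": 0, "delta_pos": [0, 0, 77], "twist": 0}, {"fingers": 0, "delta_pos": [0, 0, 78], "twist": 0}, {"fingers": 0, "delta_pos": [0, 0, 78], "twist": 0}, {"fingers": 0, "delta_pos": [0, 0, 78.5], "twist": 0}, {"fingers": 0, "delta_pos": [0, 0, 79], "twist": 0}, {"fingers": 0, "delta_pos": [0, 0, 79.5], "twist": 0}, {"fingers": 0, "delta_pos": [0, 0, 80], "twist": 0}, {"fingers": 0, "delta_pos": [0, 0, 80], "twist": 0}, {"fingers": 0, "delta_pos": [0, 0, 80], "twist": 0}])

```text
clock: 27.2
ee_pos: [0.648, -0.082, 0.0535]
tcp_rot: [-3.142, 0.0, 1.571]
wrist_force: [-2.8, 0.7, 5.1]
grip_width: 0.0487
grip_force: 42.6
```

>>> play_rows(commands=[{"fingers": 0.63, "delta_pos": [0, 0, 0], "twist": 0}, {"fingers": 0.67, "delta_pos": [0, 0, 0], "twist": 0}, {"fingers": 0.72, "delta_pos": [0, 0, 0], "twist": 0}, {"fingers": 0.8, "delta_pos": [0, 0, 0], "twist": 0}, {"fingers": 1, "delta_pos": [0, 0, 0], "twist": 0}, {"fingers": 1, "delta_pos": [0, 0, 0], "twist": 0}, {"fingers": 1, "delta_pos": [0, 0, 0], "twist": 0}, {"fingers": 1, "delta_pos": [0, 0, -10], "twist": 0}, {"fingers": 1, "delta_pos": [0, 0, -30], "twist": 0}, {"fingers": 1, "delta_pos": [0, 0, -60], "twist": 0}, {"fingers": 1, "delta_pos": [0, 0, -90], "twist": 0}, {"fingers": 1, "delta_pos": [0, 0, -110], "twist": 0}, {"fingers": 1, "delta_pos": [0, 0, -110], "twist": 0}, {"fingers": 1, "delta_pos": [0, 0, -110], "twist": 0}])

```text
clock: 28.6
ee_pos: [0.6478, -0.0819, 0.1625]
tcp_rot: [3.141, 0.0, 1.571]
wrist_force: [-0.6, 0.3, -0.5]
grip_width: 0.0855
grip_force: 0.0
```

>>> play_rows(commands=[{"fingers": 1, "delta_pos": [-6, -50, 0], "twist": 0}, {"fingers": 1, "delta_pos": [-13, -100, 0], "twist": 0}, {"fingers": 1, "delta_pos": [-20, -145, 0], "twist": 0}, {"fingers": 1, "delta_pos": [-25, -170, 0], "twist": 0}, {"fingers": 1, "delta_pos": [-28, -183, 0], "twist": 0}, {"fingers": 1, "delta_pos": [-28, -183, 0], "twist": 0}, {"fingers": 1, "delta_pos": [-28, -183, 0], "twist": 0}, {"fingers": 1, "delta_pos": [-28, -183, 0], "twist": 0}, {"fingers": 1, "delta_pos": [-28, -183, 20], "twist": 0}, {"fingers": 1, "delta_pos": [-28, -183, 40], "twist": 0}, {"fingers": 1, "delta_pos": [-28, -183, 60], "twist": 0}, {"fingers": 1, "delta_pos": [-28, -183, 80], "twist": 0}, {"fingers": 1, "delta_pos": [-28, -183, 100], "twist": 0}, {"fingers": 1, "delta_pos": [-28, -183, 112], "twist": 0}, {"fingers": 1, "delta_pos": [-28, -183, 112], "twist": 0}, {"fingers": 1, "delta_pos": [-28, -183, 112], "twist": 0}])

```text
clock: 30.2
ee_pos: [0.4653, -0.11, 0.0506]
tcp_rot: [3.141, 0.0, 1.571]
wrist_force: [0.0, 0.2, 0.6]
grip_width: 0.0852
grip_force: 0.0
```

>>> play_rows(commands=[{"fingers": 0, "delta_pos": [0, 0, 0], "twist": 0}, {"fingers": 0, "delta_pos": [0, 0, 0], "twist": 0}, {"fingers": 0, "delta_pos": [0, 0, 0], "twist": 0}, {"fingers": 0, "delta_pos": [0, 0, 0], "twist": 0}, {"fingers": 0, "delta_pos": [0, 0, 0], "twist": 0}, {"fingers": 0, "delta_pos": [0, 0, 0], "twist": 0}, {"fingers": 0, "delta_pos": [0, 0, 0], "twist": 0}, {"fingers": 0, "delta_pos": [0, 0, 0], "twist": 0}, {"fingers": 0, "delta_pos": [0, 0, 0], "twist": 0}, {"fingers": 0, "delta_pos": [0, 0, 0], "twist": 0}], newtons=50)

```text
clock: 31.2
ee_pos: [0.4657, -0.1104, 0.0516]
tcp_rot: [3.14, 0.001, 1.571]
wrist_force: [-0.6, 0.6, 7.0]
grip_width: 0.0569
grip_force: 52.7
```

>>> play_rows(commands=[{"fingers": 0, "delta_pos": [0, 0, -5], "twist": 0}, {"fingers": 0, "delta_pos": [0, 0, -15], "twist": 0}, {"fingers": 0, "delta_pos": [0, 0, -30], "twist": 0}, {"fingers": 0, "delta_pos": [0, 0, -45], "twist": 0}, {"fingers": 0, "delta_pos": [0, 0, -60], "twist": 0}, {"fingers": 0, "delta_pos": [0, 0, -72], "twist": 0}, {"fingers": 0, "delta_pos": [0, 0, -80], "twist": 0}, {"fingers": 0, "delta_pos": [-3, 10, -80], "twist": 0}, {"fingers": 0, "delta_pos": [-9, 30, -80], "twist": 0}, {"fingers": 0, "delta_pos": [-17, 55, -80], "twist": 0}, {"fingers": 0, "delta_pos": [-25, 80, -80], "twist": 0}, {"fingers": 0, "delta_pos": [-33, 105, -80], "twist": 0}, {"fingers": 0, "delta_pos": [-41, 130, -80], "twist": 0}, {"fingers": 0, "delta_pos": [-48, 150, -80], "twist": 0}, {"fingers": 0, "delta_pos": [-53, 165, -80], "twist": 0}, {"fingers": 0, "delta_pos": [-55, 172, -80], "twist": 0}, {"fingers": 0, "delta_pos": [-55, 174, -80], "twist": 0}, {"fingers": 0, "delta_pos": [-55, 174, -80], "twist": 0}, {"fingers": 0, "delta_pos": [-55, 174, -80], "twist": 0}, {"fingers": 0, "delta_pos": [-55, 174, -80], "twist": 0}])

```text
clock: 33.2
ee_pos: [0.6383, -0.1647, 0.1302]
tcp_rot: [-3.141, -0.0, 1.571]
wrist_force: [-0.5, 0.3, -3.3]
grip_width: 0.0568
grip_force: 54.2
```

>>> play_rows(commands=[{"fingers": 0, "delta_pos": [0, 0, 10], "twist": 0}, {"fingers": 0, "delta_pos": [0, 0, 25], "twist": 0}, {"fingers": 0, "delta_pos": [0, 0, 40], "twist": 0}, {"fingers": 0, "delta_pos": [0, 0, 52], "twist": 0}, {"fingers": 0, "delta_pos": [0, 0, 62], "twist": 0}, {"fingers": 0, "delta_pos": [0, 0, 68], "twist": 0}, {"fingers": 0, "delta_pos": [0, 0, 72], "twist": 0}, {"fingers": 0, "delta_pos": [0, 0, 74], "twist": 0}, {"fingers": 0, "delta_pos": [0, 0, 76], "twist": 0}, {"fingers": 0, "delta_pos": [0, 0, 77], "twist": 0}, {"fingers": 0, "delta_pos": [0, 0, 78], "twist": 0}, {"fingers": 0, "delta_pos": [0, 0, 78], "twist": 0}, {"fingers": 0, "delta_pos": [0, 0, 78.5], "twist": 0}, {"fingers": 0, "delta_pos": [0, 0, 79], "twist": 0}, {"fingers": 0, "delta_pos": [0, 0, 79.5], "twist": 0}, {"fingers": 0, "delta_pos": [0, 0, 80], "twist": 0}, {"fingers": 0, "delta_pos": [0, 0, 80], "twist": 0}, {"fingers": 0, "delta_pos": [0, 0, 80], "twist": 0}])

```text
clock: 35.0
ee_pos: [0.639, -0.165, 0.0516]
tcp_rot: [-3.142, 0.0, 1.571]
wrist_force: [-3.5, 1.3, 4.9]
grip_width: 0.0568
grip_force: 55.0
```

Contact again. Releasing, going up, then backing away toward the robot so the cameras can see.

>>> play_rows(commands=[{"fingers": 0.72, "delta_pos": [0, 0, 0], "twist": 0}, {"fingers": 0.76, "delta_pos": [0, 0, 0], "twist": 0}, {"fingers": 0.8, "delta_pos": [0, 0, 0], "twist": 0}, {"fingers": 0.9, "delta_pos": [0, 0, 0], "twist": 0}, {"fingers": 1, "delta_pos": [0, 0, 0], "twist": 0}, {"fingers": 1, "delta_pos": [0, 0, 0], "twist": 0}, {"fingers": 1, "delta_pos": [0, 0, 0], "twist": 0}, {"fingers": 1, "delta_pos": [0, 0, -10], "twist": 0}, {"fingers": 1, "delta_pos": [0, 0, -30], "twist": 0}, {"fingers": 1, "delta_pos": [0, 0, -60], "twist": 0}, {"fingers": 1, "delta_pos": [0, 0, -90], "twist": 0}, {"fingers": 1, "delta_pos": [0, 0, -120], "twist": 0}, {"fingers": 1, "delta_pos": [0, -40, -120], "twist": 0}, {"fingers": 1, "delta_pos": [0, -80, -120], "twist": 0}, {"fingers": 1, "delta_pos": [0, -120, -120], "twist": 0}, {"fingers": 1, "delta_pos": [0, -160, -120], "twist": 0}, {"fingers": 1, "delta_pos": [0, -200, -120], "twist": 0}, {"fingers": 1, "delta_pos": [0, -220, -120], "twist": 0}, {"fingers": 1, "delta_pos": [0, -220, -120], "twist": 0}, {"fingers": 1, "delta_pos": [0, -220, -120], "twist": 0}])

```text
clock: 37.0
ee_pos: [0.4194, -0.1653, 0.1713]
tcp_rot: [3.14, 0.001, 1.57]
wrist_force: [-0.2, -0.6, -0.1]
grip_width: 0.0856
grip_force: 0.0
```

Run:
```python
from h import *
a=get_image('scene'); b=get_image('top')
cv2.imwrite('pics/f.png',cv2.resize(np.hstack([a[60:360,130:430],b[40:240,100:420][:, :, :].repeat(1,0) if 0 else cv2.resize(b[40:240,120:420],(450,300))]),(800,320))[:,:,::-1])
C=cal('scene'); D=cal('top')
for l,x,y in [('oil_tin',.657,.002),('wax_jar',.666,.085),('spirit_bottle',.648,-.082),('stain_tin',.639,-.165)]:
    print(l,*fit(l,['top','scene'],[x,y,.006,-.1],[0,1],1))
```

```text
oil_tin [ 0.65688276  0.00103242  0.006      -0.1       ] 0.11661373267719846 2
wax_jar [ 0.66522858  0.0851503   0.006      -0.1       ] 0.14038412108852882 2
spirit_bottle [ 0.64604082 -0.08306367  0.006      -0.1       ] 0.20850152511267317 2
stain_tin [ 0.638255   -0.16504243  0.006      -0.1       ] 0.0795793566572829 2
```

View pics/f.png

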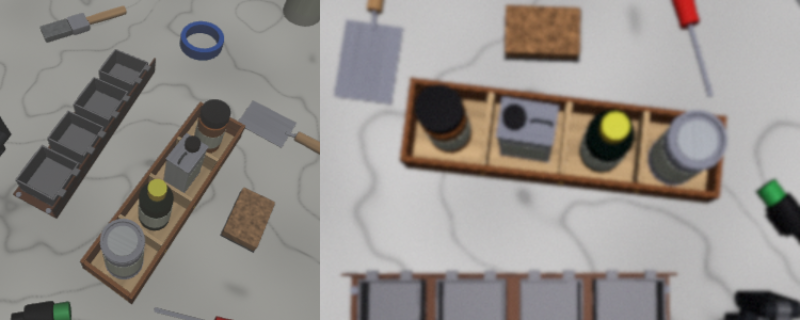

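All four stand upright in the tray. In the top view, left to right, they are wax (442,118), oil (527,128), spirit (608,138) and stain (688,145). The bins are empty and the robot is clear.

```bash
python3 -c "
from cell import *
print(job_done())"
```

```text
the job is handed in; nothing more can be done
None
```

The four containers stand upright in the tray in their original order from left to right (wax jar, oil tin, spirit bottle, stain tin), and I handed the job in after about 37 s on the robot's clock.

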